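Move the orange amplifier module to the spare bay

ROBOT

A 6-joint arm with a two-finger parallel gripper is mounted at the origin on a cart in front of the work surface, level with it; the furniture and walls round the work are solid. World frame = base frame: x ahead of the robot, y to its left, z up, the work surface at z = 0. Lengths are in mm, angles in degrees, forces in N, time in s.
With the tool pointing down it reaches from about 375 to 900 mm from the base axis. Payload 3.1 kg.
Tool frame: the origin (TCP) lies between the finger pads; the fingertips stand 17 mm ahead of it and the grasp point (between the pads) lies 2 mm behind it; z points along the fingers, y is the line along which they close (so a half turn about z gives the same grasp; the last joint's range is limited). The gripper opens to 85 mm and grips with 20 to 120 N. Pads are 22 mm wide; open, the fingers measure 114 mm over their backs; the gripper's body (76 mm by 85 mm) begins 54 mm behind the grasp point. The pads swing forward as they close: fully open they stand 13 mm farther back than shut.
Start: joints at [-74.169, 30.224, 82.088, -0, 67.689, -10.227], TCP at [274.57, -561.434, 248.31] pointing down, gripper open.
Joint ranges: [-176.69, 176.69], [-43.24, 126.21], [12.49, 139.97], [-82, 262], [0, 151.66], [-163.58, 163.58]. Speed limits (degrees/s): [159.86, 159.86, 180, 180, 180, 180].

INTERFACE

Orientations are given as [roll, pitch, yaw] about the fixed x, y, z axes, in that order (R = Rz(yaw) Ry(pitch) Rx(roll)).
In Python, from bench import ctrl, cams, workorder gives the robot as it stands.
- The arm moves only by the tool step_arm, never from a script. Its argument "commands" is one flat list of numbers, 7 for each row, row after row: the shift along the tool's x, y, z in units of 30 mm (1.0 is 30 mm), then the turn, a rotation vector about the tool's x, y, z in degrees, then the closure, from 0 (fully open) to 1 (shut). A call has 1 to 20 rows; each row shifts and turns the commanded pose from where the row before left it, along the tool's axes as they then stand; what a row does not reach is not made up. A row lasts 1/10 s, in which the tool goes at most 50 mm and 8.59 degrees, less where a joint would pass 70% of its speed; a pose out of reach is approached as far as the arm can. A call is refused whole if a number of a shift passes 1 or a number of a turn 8.59, either way. A call with a gripper value outside its range is refused whole. The fingers move at their own pace and stop on an object; "grip_force" is the grip in N (left out, the last holds). Time passes only in rows, so rows that do not move let the fingers close. It gives the time, the measured TCP pose, the force, the opening and the grip force at its end, in the units of the state.
- ctrl.state(): the state, without advancing time (a new reading comes with each control period).
- cams.capture(name): name is "scene" or "top" or "wrist"; returns a dict with "pixels" (384x512x3 uint8, red, green, blue), "fx", "fy", "cx", "cy" (pixels), "k1" (the pictures are not rectified: a ray, as slopes to the right and down, at radius r is drawn at 1 + k1 r^2 times it, then the intrinsics apply), "pose" (4x4, takes a point from camera to world coordinates). Camera axes: x right, y down, z forward; pixel columns grow to the right and rows downward; lengths in mm; the calibration is good to about 2 mm. A picture is of the moment at which its call begins. There is no depth.
- workorder.job_done(): hands the job in; it is judged then, once.
Trained networks look in the newest picture that a camera, given by its name, has taken for a name from the list of things; names that differ only in an ending like _2 or _b are one class to them, and where a whole thing is asked for, a point or a joint stands for the part that bears it (a point fixed in the world has none). Each returns a list of dicts, best first, with "p" (0 to 1); they miss things now and then, are a little off and sometimes report something else, mostly with a low value. They report only what shows in the picture. A call takes as long as a camera call.
- cams.look_for(camera, query): "position" ([x, y, z] in mm, in the coordinates of the camera as it stood for that picture, good to about 4 mm: the middle of the surface that is visible of it).
- cams.cut_out(camera, query): "mask" (384x512 bool, what is visible of it).
The state is a dict: "time_s": time; "qpos": joint angles; "qd": joint speeds; "joint_torque": joint torques, N m; "eef_pos": TCP position; "orientation": TCP orientation; "contact_force": force on the tool from outside, world axes, zero at the start; "wrist_torque": the same for the moment, N m; "gripper_width": finger opening in mm; "grip_force": force on a finger pad.
Only numpy, scipy, OpenCV 4.12 (cv2) and the standard library are available. Lean on these libraries where they do the work, as an engineer would, in place of code of your own. Each camera call takes 0.05 s, during which the arm holds its last target. There are 200 camera calls.

TASK

The orange-capped amplifier module in the plug-in rack sits on a dead channel. Press down the blue ejector tab in front of its bay, without forcing it, until the module pops up by itself; then lift the module out, set it into the empty middle bay and push it down gently until it snaps fully home and that bay's blue tab has tipped up. Leave the white-capped module seated and do not knock over the things round the rack.

Things in the scene. Friction and masses are not known exactly. Their poses are not given: they have to be found in the camera images.
- rack: grey plug-in rack, aluminium cover, fixed, 102 x 178 mm, 56 mm high; origin on the desk below the middle bay's centre; x to its rear, y to its left seen from the levers, z up. Three bays along y (+56, 0, -56 mm): pockets 46.4 (x) x 28.4 mm (y) open on top, floor 22 mm above the desk (34 mm below the cover). Front wall 38 mm ahead of the bay centres, rear edge 62 mm behind them
- backplane: green connector strip, the floor of all three bays, 22 mm above the desk; same frame as the rack. It cracks if a module is pushed onto it with more than 40 N
- module_orange: black module with an orange cap, 44 (x) x 26 (y) x 36 mm, 0.1 to 0.2 kg, foot edges rounded 4 mm; origin in the centre of its underside, z up, axes along the rack's (a half turn makes no difference). Seated, its underside is on the bay floor and its top only 2 mm above the cover, too low to grip
- module_orange_top (a point): centre of the orange module's top face, 36 mm above its underside. Spring noses low in the bay's long walls hold the module by its foot: popped up it rests on them 11 to 12 mm higher, its top 13 to 14 mm above the cover; pushed down from there with 10 to 20 N it snaps past them and goes home
- module_white: the same module with a white cap, seated in the other outer bay; it stays there
- bay_left (a point): centre of the mouth of the left bay (rack y = +56 mm), level with the cover, 56 mm above the desk. In front of each bay a blue ejector lever sticks out of the rack; its pivot is 24 mm ahead of the bay centre and 15 mm above the desk, its thumb tab (20 x 22 x 5 mm) centred 52 mm from the pivot in the bay's middle line. Module seated: tab up, 65 to 75 mm ahead of the bay centre
- bay_mid (a point): centre of the mouth of the middle bay (rack y = 0 mm), level with the cover, 56 mm above the desk; this bay is empty
- bay_right (a point): centre of the mouth of the right bay (rack y = -56 mm), level with the cover, 56 mm above the desk. Each lever is clamped on its shaft at its own angle, so a raised tab's top is anywhere from 28 to 50 mm above the desk, and its stop, about 20 mm lower and 76 mm ahead of the bay centre, has to be felt: the module snaps free only in the last 3 mm or so before it. Over 40 N on lever or rack breaks it
- tab_mid (a point): top of the middle lever's thumb tab, now down at its stop (8 to 29 mm above the desk). Each lever's toe lifts its module: pressing a raised tab takes 3 to 15 N until the module pops free. A tab stays down until a module pushed home tips it up again, some 20 mm
- mug: dark blue mug, 84 x 123 x 96 mm, loose; origin under it
- sample_jar: white sample jar with a sky-blue lid, right of the rack, diameter 46 mm, 56 mm high, loose; origin under it

How it is judged:
By the outcome, as a careful person would: the job done as asked, in the order asked, and still so for the second after the job is handed in, with the robot touching nothing.
It also fails if it takes over 43 s, if anything falls off the work surface, if the arm or the gripper's body presses on something with over 40 N, if the wrist force passes 120 N, or if a joint passes its speed limit or range.

## Working session

There is one attempt and no reset: what is moved stays moved. The work goes in short steps, Python scripts to look and compute and a tool call to move; the robot and the scene stay as the last step left them, time stands still between calls to the robot, and variables do not carry over. Pictures are saved under pics/ and viewed, at most 10 in all, crops included, and the job is handed in when it is done.

Besides the shell and the picture viewer there is one more tool, called after ">>>" as name(argument=value, ...), one argument or row to a line, values as JSON. step_arm: Moves the arm, as the interface text tells. Its arguments: {"type":"object","properties":{"commands":{"type":"array"},"grip_force":{"type":"number"}},"required":["commands"]}

```bash
mkdir -p pics; ls; cat > h.py <<'E'
import numpy as np, cv2
from bench import ctrl, cams, workorder
def K(c): return np.array([[c['fx'],0,c['cx']],[0,c['fy'],c['cy']],[0,0,1.]]), np.array([c['k1'],0,0,0,0.])
def ray(c,uv):
    k,d=K(c); p=cv2.undistortPoints(np.array([[uv]],float),k,d)[0,0]
    P=np.array(c['pose']); return P[:3,3],P[:3,:3]@np.array([p[0],p[1],1])
def onz(c,uv,z):
    o,v=ray(c,uv); return o+v*(z-o[2])/v[2]
def proj(c,X):
    P=np.linalg.inv(np.array(c['pose'])); k,d=K(c)
    return cv2.projectPoints(np.atleast_2d(X).astype(float),cv2.Rodrigues(P[:3,:3])[0],P[:3,3],k,d)[0][:,0]
def tri(L):
    A=np.zeros((3,3));b=np.zeros(3)
    for o,v in L:
        v=v/np.linalg.norm(v);M=np.eye(3)-np.outer(v,v);A+=M;b+=M@o
    return np.linalg.solve(A,b)
def w(c,p): P=np.array(c['pose']); return P[:3,:3]@np.array(p)+P[:3,3]
def save(c,n): cv2.imwrite('pics/'+n,c['pixels'][:,:,::-1])
E
python3 - <<'E'
from h import *
np.set_printoptions(precision=1,suppress=True)
print(ctrl.state())
for n in ['scene','top']:
    c=cams.capture(n); save(c,n+'0.png'); print(n,np.array(c['pose'])[:3,3],c['fx'],c['k1'])
    for q in ['rack','module_orange','module_orange_top','module_white','bay_left','bay_mid','bay_right','tab_mid','mug','sample_jar']:
        print(q,[(w(c,r['position']),round(r['p'],2)) for r in cams.look_for(n,q)[:2]])
E
```

```text
pics
{'time_s': 0.0, 'qpos': array([-74.2,  30.3,  82.2,   0. ,  67.7, -10.2]), 'qd': array([ 0.1, -0.1, -0.1, -0.1, -0.1, -0. ]), 'joint_torque': array([ -0. , -44.2, -17.8,  -0. ,   0. ,   0. ]), 'eef_pos': array([ 274.4, -560.8,  247.4]), 'orientation': array([-179.9,   -0. ,   26.1]), 'contact_force': array([-0. ,  0.7,  0.3]), 'wrist_torque': array([-0., -0., -0.]), 'grip_force': 0.0, 'gripper_width': 85.3856443668061}
scene [-94.  565.2 695.2] 458.05624649818856 -0.038303168990146706
rack [(array([526.7, -78.8,  51.3]), 0.73)]
module_orange [(array([ 555.5, -159.4,   54.1]), 0.57), (array([523.6, -82.1,  54. ]), 0.26)]
module_orange_top [(array([ 553.1, -160. ,   58.2]), 0.43)]
module_white [(array([517.6, -54.8,  54.4]), 0.73)]
bay_left [(array([526.3, -79.7,  50.8]), 0.69)]
bay_mid [(array([524. , -79.7,  48.6]), 0.59)]
bay_right [(array([527.8, -77.4,  44.7]), 0.78)]
tab_mid []
mug [(array([680.9, 261.8,  60.6]), 0.67)]
sample_jar [(array([ 586.7, -335.4,   33.9]), 0.79)]
top [ 371.5  -38.3 1209.5] 483.6385559767531 -0.008969212835250828
rack [(array([ 545.4, -107.7,   57.6]), 0.71)]
module_orange [(array([ 555.7, -161.5,   59.2]), 0.51), (array([ 598.3, -338.7,   53.1]), 0.3)]
module_orange_top [(array([ 558.8, -156.1,   52.3]), 0.51), (array([ 545.9, -106.8,   55.9]), 0.16)]
module_white [(array([ 553.6, -162.3,   59. ]), 0.67), (array([527.8, -55. ,  57. ]), 0.65)]
bay_left [(array([ 548.8, -113. ,   52.3]), 0.75)]
bay_mid [(array([ 547.6, -100.8,   54.6]), 0.86)]
bay_right [(array([ 547.1, -105. ,   54.2]), 0.89)]
tab_mid []
mug [(array([729.3, 277.1,  42.3]), 0.73)]
sample_jar [(array([ 597.5, -335.2,   51.1]), 0.6), (array([524.8, -55.2,  56.1]), 0.36)]
```

```bash
python3 - <<'E'
import cv2
a=cv2.imread('pics/scene0.png');b=cv2.imread('pics/top0.png')
cv2.imwrite('pics/v1.png',a)
cv2.imwrite('pics/v2.png',cv2.resize(b[190:340,180:380] if 0 else b,None,fx=1.5,fy=1.5))
E
```

```text
(no output)
```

View pics/v1.png

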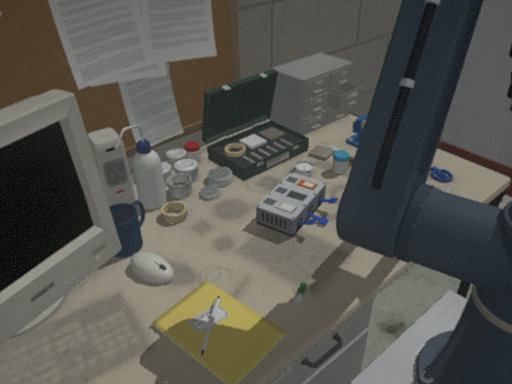

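View pics/v2.png

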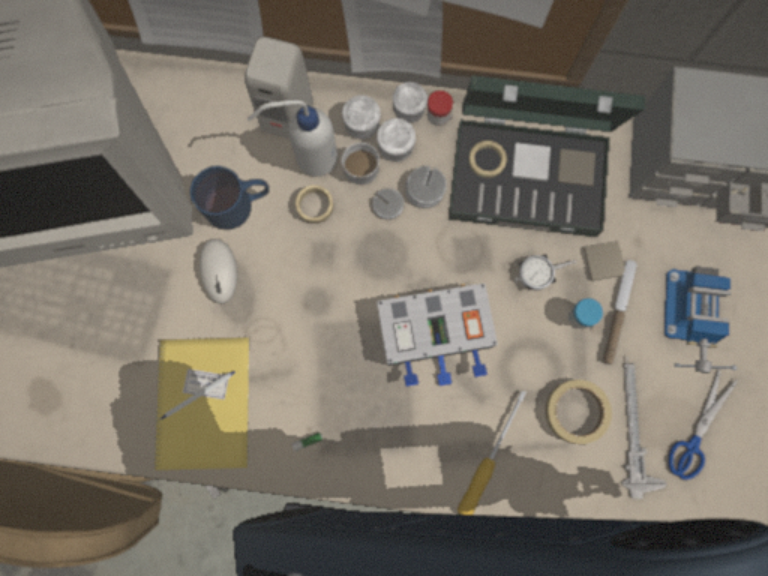

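Scene: the rack is at (292,203) with the orange cap at (308,184), on the right. Top view (scaled 1.5x): white cap (403,335), empty middle bay (438,330), orange cap (473,325), tabs at (410,379), (444,377) and (480,369), jar at (588,312).

```bash
python3 - <<'E'
from h import *
np.set_printoptions(precision=1,suppress=True)
R={}
for n in ['scene','top']:
    c=cams.capture(n)
    for q in ['module_orange_top','rack','module_white']:
        r=cams.cut_out(n,q)
        if not r: continue
        m=r[0]['mask'].astype(np.uint8); ys,xs=np.nonzero(m); uv=(xs.mean(),ys.mean()); print(n,q,r[0]['p'],uv,m.sum(),onz(c,uv,58))
        if q=='rack' and n=='top':
            print([onz(c,p,56) for p in cv2.boxPoints(cv2.minAreaRect(np.c_[xs,ys].astype(np.float32)))])
    hsv=cv2.cvtColor(c['pixels'],cv2.COLOR_RGB2HSV)
    lo=cv2.inRange(hsv,(3,150,100),(18,255,255)); k,l,s,ce=cv2.connectedComponentsWithStats(lo)
    print('orange',[(s[i,4],ce[i],onz(c,ce[i],58)) for i in range(1,k) if s[i,4]>25])
    bl=cv2.inRange(hsv,(108,130,50),(128,255,255)); k,l,s,ce=cv2.connectedComponentsWithStats(bl)
    print('blue',[(s[i,4],ce[i],onz(c,ce[i],30)) for i in range(1,k) if 20<s[i,4]<600])
    if n=='top':
        for uv in [(403/1.5,335/1.5),(438/1.5,330/1.5),(473/1.5,325/1.5)]: print(onz(c,uv,57))
        for uv in [(378/1.5,300/1.5),(490/1.5,286/1.5),(494/1.5,348/1.5),(387/1.5,361/1.5)]: print('corner',onz(c,uv,56))
print(ctrl.state()['time_s'])
c=cams.capture('wrist');P=np.array(c['pose']);print(P,c['fx'],c['k1'])
s=ctrl.state();print(s['eef_pos'],s['orientation'])
E
```

```text
scene module_orange_top 0.44 (np.float64(306.4153846153846), np.float64(184.2846153846154)) 130 [ 551.  -156.5   58. ]
scene rack 0.66 (np.float64(292.23329798515374), np.float64(205.15199717214563)) 2829 [511.9 -67.4  58. ]
scene module_white 0.55 (np.float64(340.50928381962865), np.float64(161.17771883289126)) 377 [ 567.4 -306.8   58. ]
orange []
blue [(np.int32(138), array([440.7, 174.7]), array([ 368.8, -488.1,   30. ])), (np.int32(42), array([327.9, 199.8]), array([ 494.9, -176.8,   30. ])), (np.int32(126), array([314.6, 219.7]), array([462.1, -93. ,  30. ]))]
top module_orange_top 0.69 (np.float64(314.6811594202899), np.float64(215.93236714975845)) 207 [ 555.7 -159.4   58. ]
top rack 0.88 (np.float64(291.76102322450356), np.float64(217.39077751598788)) 2971 [ 545.4 -105.1   58. ]
[array([573.7,  -1.3,  56. ]), array([ 633.5, -169.8,   56. ]), array([ 486.5, -216.2,   56. ]), array([429.4, -51.9,  56. ])]
top module_white 0.54 (np.float64(268.8238341968912), np.float64(223.78238341968913)) 193 [523.2 -52.3  58. ]
orange []
blue [(np.int32(54), array([318.7, 244.3]), array([ 492.1, -179. ,   30. ])), (np.int32(74), array([295.3, 249. ]), array([ 473.8, -123.7,   30. ])), (np.int32(55), array([273.3, 250.8]), array([463. , -71.1,  30. ])), (np.int32(216), array([457.9, 304.3]), array([ 391.8, -521.6,   30. ]))]
[524.4 -51.8  57. ]
[ 539.3 -106.4   57. ]
[ 554.3 -161.2   57. ]
corner [575.9  -5.   56. ]
corner [ 621.4 -182.4   56. ]
corner [ 521.9 -198.2   56. ]
corner [480.2 -31.6  56. ]
1.5
[[   0.4   -0.8   -0.3  348.3]
 [  -0.9   -0.4   -0.1 -524.3]
 [  -0.     0.3   -0.9  373.5]
 [   0.     0.     0.     1. ]] 269.1040363048824 -0.016429415330882664
[ 274.5 -561.4  248.3] [-180.     0.    26.1]
```

>>> step_arm(
  commands=[0.5, -0.35, 0.07, 0, 0, 0, 1, 0.95, -0.65, 0.13, 0, 0, 0, 1, 0.95, -0.65, 0.13, 0, 0, 0, 1, 0.95, -0.65, 0.13, 0, 0, 0, 1, 0.95, -0.65, 0.13, 0, 0, 0, 1, 0.95, -0.65, 0.13, 0, 0, 0, 1, 0.95, -0.65, 0.13, 0, 0, 0, 1, 0.95, -0.65, 0.13, 0, 0, 0, 1, 0.95, -0.65, 0.13, 0, 0, 0, 1, 0.95, -0.65, 0.13, 0, 0, 0, 1, 0.95, -0.65, 0.13, 0, 0, 0, 1, 0.95, -0.65, 0.13, 0, 0, 0, 1, 0.95, -0.65, 0.13, 0, 0, 0, 1, 0.95, -0.65, 0.13, 0, 0, 0, 1, 0.95, -0.65, 0.13, 0, 0, 0, 1, 0.45, -0.3, 0.1, 0, 0, 0, 1, 0, 0, 0, 0, 0, 5.4, 1, 0, 0, 0, 0, 0, 5.3, 1, 0, 0, 0, 0, 0, 0, 1],
)

```text
time_s: 3.45
eef_pos: [529.6, -109.3, 188.5]
orientation: [-180.0, 0.0, 15.4]
contact_force: [-0.5, -0.1, -0.8]
gripper_width: -0.1
grip_force: 0.0
```

```bash
python3 - <<'E'
from h import *
s=ctrl.state();print(s['time_s'],s['eef_pos'],s['orientation'],s['gripper_width'],s['contact_force'])
c=cams.capture('wrist'); save(c,'w1.png'); np.savez('w1.npz',**{k:c[k] for k in ['fx','fy','cx','cy','k1','pose']})
cv2.imwrite('pics/w1b.png',cv2.resize(c['pixels'][:,:,::-1],None,fx=1.5,fy=1.5,interpolation=cv2.INTER_CUBIC))
E
```

```text
3.45 [ 529.55195518 -109.32359036  188.5251883 ] [-1.79953704e+02  3.07491171e-02  1.54368499e+01] -0.10748059557346541 [-0.53650818 -0.08623532 -0.77562038]
```

View pics/w1b.png

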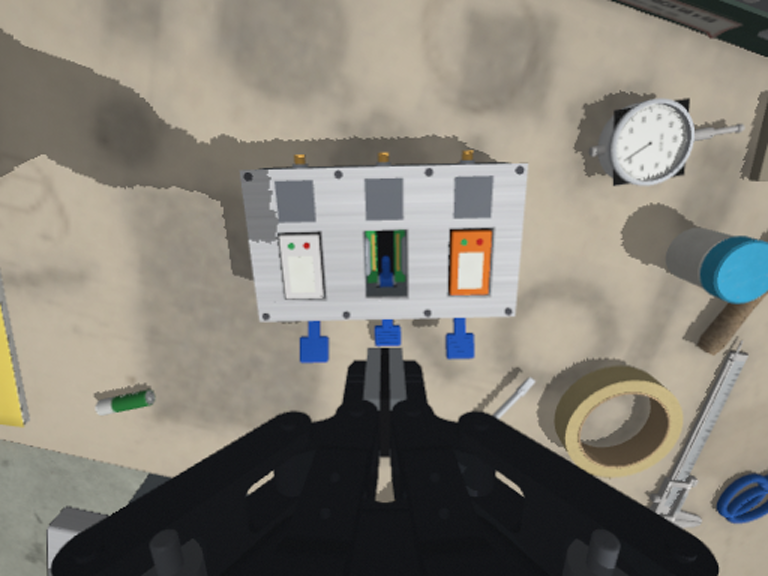

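The wrist view is clear (1.5x): orange cap at (471,262), its raised tab at (460,345), the middle tab, which is down, at (388,333). I'll move over the right tab for a second view.

>>> step_arm(
  commands=[-0.5, 0.46, 0.5, 0, 0, 0, 1, -0.5, 0.46, 0.6, 0, 0, 0, 1, -0.5, 0.46, 0.6, 0, 0, 0, 1, -0.5, 0.46, 0.6, 0, 0, 0, 1, 0, 0, 0, 0, 0, 0, 1],
)

```text
time_s: 4.0
eef_pos: [484.5, -180.5, 117.8]
orientation: [-179.8, 0.2, 15.3]
contact_force: [-0.3, 0.5, 0.0]
gripper_width: -0.1
grip_force: 0.0
```

```bash
cat > fit.py <<'E'
from h import *
from scipy.optimize import least_squares
np.set_printoptions(precision=1,suppress=True)
def col(img,lo,hi,roi=None,n=1,amin=60):
    m=cv2.inRange(cv2.cvtColor(img,cv2.COLOR_RGB2HSV),lo,hi)
    k,l,s,ce=cv2.connectedComponentsWithStats(m)
    return [(s[i,4],ce[i],(l==i).astype(np.uint8)) for i in sorted(range(1,k),key=lambda i:-s[i,4]) if s[i,4]>amin]
OR=((5,140,120),(20,255,255)); BL=((105,140,60),(130,255,255))
E
python3 - <<'E'
from fit import *
c=cams.capture('wrist'); save(c,'w2.png')
z=np.load('w1.npz'); c1={k:z[k] for k in z}; c1['pixels']=cv2.imread('pics/w1.png')[:,:,::-1]
cs=[c1,c]
for cc in cs:
    cc['k1']=float(cc['k1'])
    for nm,q in (('or',OR),('bl',BL)):
        for a,ce,m in col(np.ascontiguousarray(cc['pixels']),*q):
            h=cv2.convexHull(cv2.findContours(m,0,1)[0][0]); print(nm,a,ce,cv2.minAreaRect(h),onz(cc,ce,58 if nm=='or' else 35))
s=ctrl.state();print(s['time_s'],s['eef_pos'])
cv2.imwrite('pics/w2b.png',cv2.resize(c['pixels'][:,:,::-1],None,fx=1.5,fy=1.5,interpolation=cv2.INTER_CUBIC))
np.savez('w2.npz',**{k:c[k] for k in ['fx','fy','cx','cy','k1','pose']})
E
```

```text
or 654 [313.3 171.7] ((313.4471435546875, 174.9802703857422), (26.304656982421875, 42.90121841430664), 2.045408248901367) [ 558.  -158.7   58. ]
bl 725 [495.7 332.8] ((494.5, 331.5), (31.0, 33.0), 90.0) [ 405.9 -482.    35. ]
bl 390 [208.9 229.9] ((209.0, 227.5), (27.0, 18.0), 90.0) [455.8 -72.3  35. ]
bl 363 [306.3 227.5] ((306.5, 225.0), (26.0, 17.0), 90.0) [ 488.6 -179.5   35. ]
bl 246 [258.  222.1] ((258.0, 221.0), (16.0, 16.0), 90.0) [ 480.5 -124.2   35. ]
bl 135 [256.9 181.5] ((257.0, 180.5), (19.0, 8.0), 90.0) [ 526.7 -110.    35. ]
or 1595 [256.2 108.3] ((255.5, 113.0), (68.0, 39.0), 90.0) [ 557.6 -159.6   58. ]
bl 859 [121.9 198.8] ((121.5, 195.0), (42.0, 27.0), 90.0) [458.1 -71.1  35. ]
bl 773 [258.  196.6] ((258.5, 192.0), (42.0, 25.0), 90.0) [ 489.9 -179.6   35. ]
bl 559 [197.7 191.4] ((197.33848571777344, 188.70770263671875), (33.489376068115234, 22.822391510009766), 82.87498474121094) [ 481.2 -130.7   35. ]
bl 496 [503.4 343.8] ((501.5, 341.5), (37.0, 19.0), 90.0) [ 400.1 -468.6   35. ]
bl 258 [187.5 131.7] ((188.1150665283203, 129.59315490722656), (30.09687614440918, 12.352805137634277), 83.9909896850586) [ 526.4 -113.8   35. ]
4.05 [ 485.7 -180.1  118.9]
```

View pics/w2b.png

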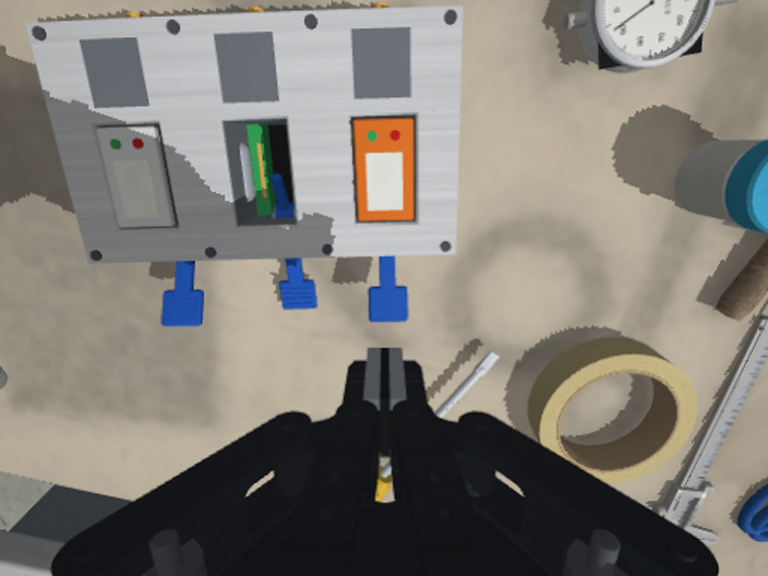

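w2 (1.5x): orange cap corners are (353,117), (414,115), (415,220), (357,222). The right tab spans (369,288) to (408,321), and the closed fingertips are just in front of it at (385,350).

```bash
cat >> fit.py <<'E'
def ld(n):
    z=np.load(n); c={k:z[k] for k in z}; c['k1']=float(c['k1']); return c
def W(p,X):  # rack pose p=(x,y,z,yaw deg)
    a=np.radians(p[3]);R=np.array([[np.cos(a),-np.sin(a),0],[np.sin(a),np.cos(a),0],[0,0,1]])
    return np.atleast_2d(X)@R.T+np.array(p[:3])
E
python3 - <<'E'
from fit import *
c1,c2=ld('w1.npz'),ld('w2.npz')
def rect(y,z=58): return [[22,y+13,z],[22,y-13,z],[-22,y-13,z],[-22,y+13,z]]
X=np.array(rect(56)+rect(-56),float)
o1=np.array([(279,235),(320,232),(326,299),(284,300),(451,229),(494,229),(490,296),(449,296)])/1.5-.17
o2=np.array([(95,127),(158,124),(176,226),(116,228),(353,117),(414,115),(415,220),(357,222)])/1.5-.17
f=lambda p:np.r_[proj(c1,W(p,X))-o1,proj(c2,W(p,X))-o2].ravel()
r=least_squares(f,[539,-106,0,15.4]);print(r.x,np.abs(r.fun).max(),np.sqrt((r.fun**2).mean()))
T=[]
for a,b in [((447,330),(369,290)),((474,330),(406,288)),((474,357),(408,321)),((447,358),(370,321))]:
    x=tri([ray(c1,np.array(a)/1.5-.17),ray(c2,np.array(b)/1.5-.17)]); T.append(x)
    q=np.array(r.x);a_=np.radians(q[3]);d=x-q[:3];print(x,'rack',d[0]*np.cos(a_)+d[1]*np.sin(a_),-d[0]*np.sin(a_)+d[1]*np.cos(a_))
for n,y in (('white',56),('mid',0),('or',-56)): print(n,W(r.x,[0,y,56]))
for d in (-65,-70,-76): print(d,W(r.x,[d,-56,0]))
s=ctrl.state();print(s['eef_pos'],s['contact_force'])
E
```

```text
[ 538.2 -107.3   -0.5   16.8] 2.432348205306596 0.9579044517298403
[ 488.4 -170.1   23.8] rack -65.8747492044582 -45.70587990771499
[ 495.1 -190.1   25.2] rack -65.20697752930641 -66.79838564307428
[ 477.8 -195.2   33.4] rack -83.31830290680283 -66.68791973680717
[ 473.1 -174.2   36.4] rack -81.7422329137132 -45.226730886482834
white [[522.  -53.7  55.5]]
mid [[ 538.2 -107.3   55.5]]
or [[ 554.4 -160.9   55.5]]
-65 [[ 492.2 -179.7   -0.5]]
-70 [[ 487.4 -181.2   -0.5]]
-76 [[ 481.7 -182.9   -0.5]]
[ 485.7 -180.1  118.9] [0.  0.7 0.1]
```

>>> step_arm(
  commands=[-0.1, 0.05, 0.3, 0, 0, -1.5, 1, 0, 0, 0.6, 0, 0, 0, 1, 0, 0, 0.6, 0, 0, 0, 1, 0, 0, 0.4, 0, 0, 0, 1, 0, 0, 0.1, 0, 0, 0, 1, 0, 0, 0, 0, 0, 0, 1],
)

```text
time_s: 4.65
eef_pos: [484.7, -181.9, 59.7]
orientation: [-180.0, -0.0, 16.9]
contact_force: [-1.0, 0.8, -0.3]
gripper_width: 0.1
grip_force: 0.0
```

>>> step_arm(
  commands=[-0.07, 0, 0.1, 0, 0, 0, 1, 0, 0, 0.07, 0, 0, 0, 1, 0, 0, 0.07, 0, 0, 0, 1, 0, 0, 0.07, 0, 0, 0, 1],
)

```text
time_s: 5.05
eef_pos: [482.1, -183.0, 50.6]
orientation: [180.0, 0.0, 16.9]
contact_force: [-2.3, -1.1, 3.5]
gripper_width: 0.3
grip_force: 2.1
```

>>> step_arm(
  commands=[0, 0, 0.07, 0, 0, 0, 1, 0, 0, 0.07, 0, 0, 0, 1],
)

```text
time_s: 5.25
eef_pos: [481.4, -183.0, 46.5]
orientation: [-180.0, 0.1, 16.9]
contact_force: [-3.9, -1.4, 7.0]
gripper_width: 0.1
grip_force: 3.7
```

>>> step_arm(
  commands=[0, 0, 0.07, 0, 0, 0, 1, 0, 0, 0.05, 0, 0, 0, 1],
)

```text
time_s: 5.45
eef_pos: [481.7, -182.9, 42.8]
orientation: [-180.0, 0.1, 16.9]
contact_force: [-2.1, -0.7, 2.3]
gripper_width: 0.2
grip_force: 1.5
```

>>> step_arm(
  commands=[0, 0, 0.07, 0, 0, 0, 1, 0, 0, 0.05, 0, 0, 0, 1],
)

```text
time_s: 5.65
eef_pos: [482.4, -182.8, 38.8]
orientation: [-180.0, -0.0, 16.8]
contact_force: [-1.2, 0.0, 2.6]
gripper_width: 0.4
grip_force: 1.3
```

>>> step_arm(
  commands=[0, 0, 0.05, 0, 0, 0, 1, 0, 0, 0.03, 0, 0, 0, 1],
)

```text
time_s: 5.85
eef_pos: [482.5, -182.8, 36.2]
orientation: [-180.0, -0.0, 16.9]
contact_force: [-0.9, 0.1, 1.0]
gripper_width: 0.1
grip_force: 0.6
```

>>> step_arm(
  commands=[0, 0, 0.04, 0, 0, 0, 1],
)

```text
time_s: 5.95
eef_pos: [482.5, -182.8, 35.1]
orientation: [180.0, -0.0, 16.9]
contact_force: [-0.8, -0.3, 0.9]
gripper_width: -0.3
grip_force: 0.6
```

>>> step_arm(
  commands=[0, 0, 0.04, 0, 0, 0, 1],
)

```text
time_s: 6.05
eef_pos: [482.6, -182.8, 33.9]
orientation: [180.0, -0.0, 16.9]
contact_force: [-0.3, 0.1, 0.8]
gripper_width: 0.2
grip_force: 0.4
```

>>> step_arm(
  commands=[0, 0, 0.04, 0, 0, 0, 1],
)

```text
time_s: 6.15
eef_pos: [482.6, -182.9, 32.7]
orientation: [180.0, -0.0, 16.9]
contact_force: [-0.3, -0.1, -0.5]
gripper_width: -0.2
grip_force: 0.0
```

>>> step_arm(
  commands=[0, 0, 0.03, 0, 0, 0, 1],
)

```text
time_s: 6.25
eef_pos: [482.7, -182.9, 31.9]
orientation: [180.0, -0.0, 16.9]
contact_force: [-0.4, 0.3, 5.8]
gripper_width: 0.1
grip_force: 2.6
```

>>> step_arm(
  commands=[0, 0, 0.02, 0, 0, 0, 1],
)

```text
time_s: 6.35
eef_pos: [482.7, -183.0, 31.8]
orientation: [180.0, -0.0, 16.9]
contact_force: [-1.7, 1.0, 8.7]
gripper_width: 0.3
grip_force: 4.0
```

```bash
python3 - <<'E'
from fit import *
c=cams.capture('wrist'); save(c,'w3.png')
cv2.imwrite('pics/w3b.png',c['pixels'][:,:,::-1])
s=ctrl.state();print(s['eef_pos'],s['contact_force'])
E
```

```text
[ 482.7 -183.    31.9] [-0.9  0.4  6. ]
```

View pics/w3b.png

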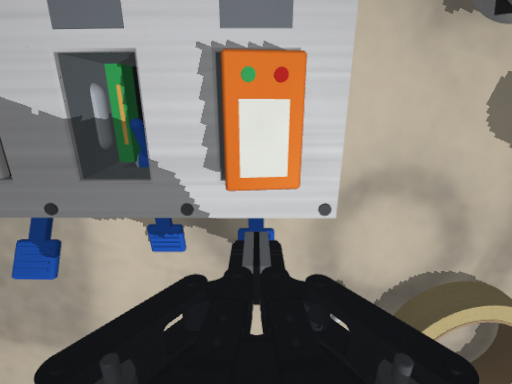

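The orange module stands proud and casts a shadow on the cover; its cap corners are (221,50), (306,52), (301,188), (227,190). I'll check its height from the cap.

```bash
python3 - <<'E'
from fit import *
c=cams.capture('wrist')
o=np.array([(221,50),(306,52),(301,188),(227,190)],float)
X=np.array([[22,13,0],[22,-13,0],[-22,-13,0],[-22,13,0.]])
r=least_squares(lambda p:(proj(c,W(p,X))-o).ravel(),[554,-161,70,16.8]);print(r.x,np.abs(r.fun).max())
E
```

```text
[ 554.  -163.1   66.7   17.3] 1.4420542274578168
```

>>> step_arm(
  commands=[0, 0, -0.3, 0, 0, 0, 1, 0, 0, -0.9, 0, 0, 0, 0.45, 0, 0, -1, 0, 0, 0, 0.45, 0, 0, -0.9, 0, 0, 0, 0.45, 0, 0, 0, 0, 0, 0, 0.45, 0, 0, 0, 0, 0, 0, 0.45],
)

```text
time_s: 7.05
eef_pos: [482.7, -183.0, 125.1]
orientation: [179.9, -0.1, 16.9]
contact_force: [-0.9, 0.4, -0.4]
gripper_width: 47.2
grip_force: 0.0
```

```bash
python3 - <<'E'
from fit import *
c=cams.capture('wrist'); save(c,'w4.png'); np.savez('w4.npz',**{k:c[k] for k in ['fx','fy','cx','cy','k1','pose']})
cv2.imwrite('pics/w4b.png',cv2.resize(c['pixels'][0:220,100:420,::-1],None,fx=2.4,fy=2.4,interpolation=cv2.INTER_CUBIC))
s=ctrl.state();print(s['time_s'],s['eef_pos'],s['gripper_width'])
E
```

```text
7.1 [ 482.1 -182.6  124.3] 47.13436442984802
```

View pics/w4b.png

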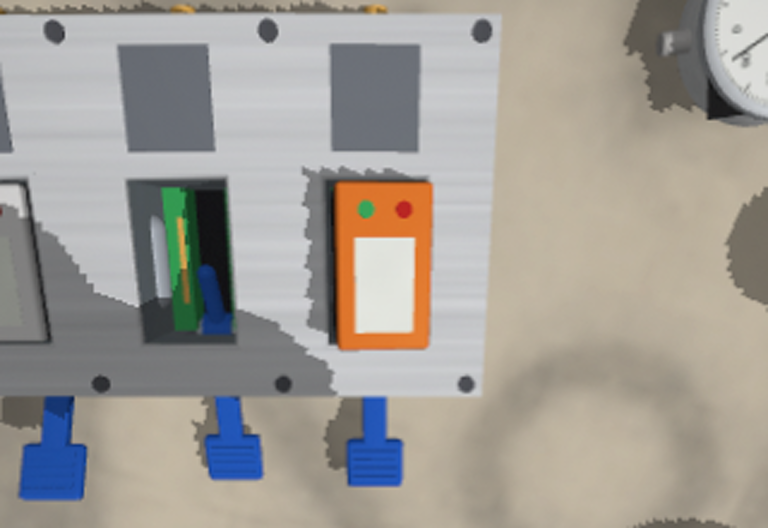

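The module has popped; its cap corners in this crop are (335,181) to (429,349), and the middle bay mouth runs from (127,179) to (237,344). Both outer tabs and the empty bay are visible.

```bash
python3 - <<'E'
from fit import *
c=ld('w4.npz')
f=lambda L:np.array(L)/2.4+[100,0]-.3
for o,a,b,z in (([(335,181),(433,181),(429,349),(339,349)],22,13,69),([(127,179),(226,178),(237,344),(146,343)],23.2,14.2,56)):
    o=f(o);X=np.array([[a,b,0],[a,-b,0],[-a,-b,0],[-a,b,0.]])
    r=least_squares(lambda p:(proj(c,W(p,X))-o).ravel(),[554,-161,z,16.8]);print(r.x,np.abs(r.fun).max())
    r=least_squares(lambda p:(proj(c,W([p[0],p[1],z,p[2]],X))-o).ravel(),[554,-161,16.8]);print(r.x,np.abs(r.fun).max())
E
```

```text
[ 554.3 -162.9   66.9   17.1] 0.3569253338013141
[ 554.3 -162.9   17.1] 0.5712764282943112
[ 537.9 -106.7   52.7   17. ] 0.44546959059474034
[ 538.2 -107.6   16.9] 0.7239070876159701
```

>>> step_arm(
  commands=[0.4, 0.01, 0, 0, 0, 0, 0.45, 0.9, 0.01, 0, 0, 0, 0, 0.45, 0.8, 0.01, 0, 0, 0, 0, 0.45, 0.4, 0, 0.1, 0, 0, 0, 0.45, 0, 0, 0.5, 0, 0, 0, 0.45, 0, 0, 0.5, 0, 0, 0, 0.45, 0, 0, 0.35, 0, 0, 0, 0.45, 0, 0, 0.1, 0, 0, 0, 0.45, 0, 0, 0.05, 0, 0, 0, 0.45, 0, 0, 0, 0, 0, 0, 0.45],
  grip_force=40,
)

```text
time_s: 8.1
eef_pos: [554.5, -162.1, 76.4]
orientation: [180.0, -0.0, 16.8]
contact_force: [-0.0, 0.4, 0.1]
gripper_width: 46.9
grip_force: 0.0
```

>>> step_arm(
  commands=[0, 0, 0, 0, 0, 0, 0.7, 0, 0, 0, 0, 0, 0, 1, 0, 0, 0, 0, 0, 0, 1, 0, 0, 0, 0, 0, 0, 1, 0, 0, 0, 0, 0, 0, 1],
)

```text
time_s: 8.6
eef_pos: [554.9, -162.3, 77.1]
orientation: [179.9, -0.1, 16.9]
contact_force: [-0.4, -0.8, 3.8]
gripper_width: 25.0
grip_force: 40.5
```

>>> step_arm(
  commands=[0, 0, -0.2, 0, 0, 0, 1, 0, 0, -0.4, 0, 0, 0, 1, 0, 0, -0.5, 0, 0, 0, 1, 0, 0, -0.4, 0, 0, 0, 1, 0, 0, 0, 0, 0, 0, 1, 0, 0, 0, 0, 0, 0, 1],
)

```text
time_s: 9.2
eef_pos: [554.3, -161.8, 121.8]
orientation: [180.0, -0.0, 16.9]
contact_force: [0.2, 0.6, -0.1]
gripper_width: 24.7
grip_force: 39.9
```

```bash
python3 - <<'E'
from fit import *
c=cams.capture('wrist'); save(c,'w5.png'); np.savez('w5.npz',**{k:c[k] for k in ['fx','fy','cx','cy','k1','pose']})
cv2.imwrite('pics/w5b.png',cv2.resize(c['pixels'][:,:,::-1],None,fx=1.5,fy=1.5,interpolation=cv2.INTER_CUBIC))
s=ctrl.state();print(s['time_s'],s['eef_pos'],s['orientation'],s['gripper_width'],s['contact_force'])
E
```

```text
9.25 [ 554.  -161.7  121.3] [-180.     0.    16.9] 25.082078058331444 [ 0.3  0.1 -1.5]
```

View pics/w5b.png

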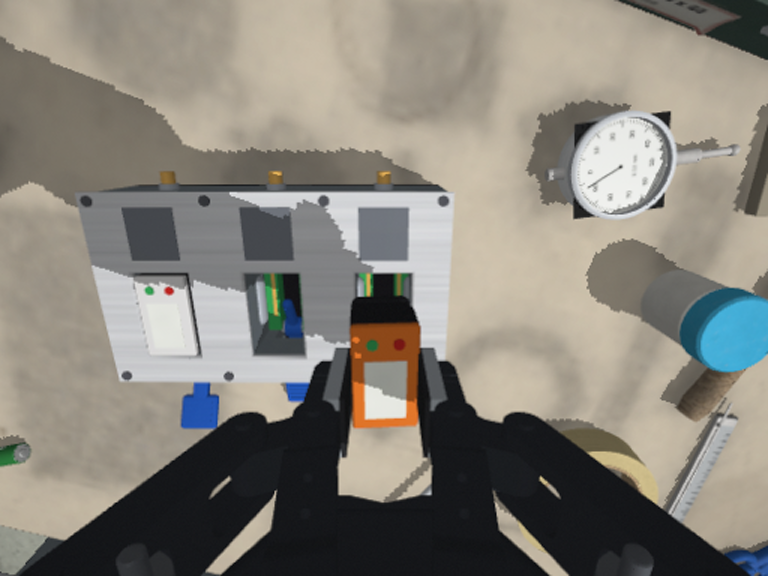

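The module is held upright-looking, cap at (385,375), and the right bay is empty. I'll check its tilt, then work out the shift to the middle bay.

```bash
python3 - <<'E'
from fit import *
c=ld('w5.npz')
o=np.array([(352,324),(419,324),(416,427),(353,427),(384,297)])/1.5-.17
X=np.array([[22,13,0],[22,-13,0],[-22,-13,0],[-22,13,0.]])
B=np.array([[22,0,-32.],[20.8,0,-34.8],[18,0,-36]])
def P(p,Y):
    a=np.radians(p[4]);R=np.array([[np.cos(a),0,np.sin(a)],[0,1,0],[-np.sin(a),0,np.cos(a)]])
    return W(p[:4],Y@R.T)
def f(p):
    e=(proj(c,P(p,X))-o[:4]).ravel(); b=proj(c,P(p,B))[:,1].min()-o[4,1]; return np.r_[e,b]
r=least_squares(f,[554,-162,112,16.8,0]);print(r.x,r.fun)
# mid bay mouth here (z=56)
m=np.array([(244,274),(299,273),(306,355),(254,356)])/1.5-.17
Xb=np.array([[23.2,14.2,0],[23.2,-14.2,0],[-23.2,-14.2,0],[-23.2,14.2,0.]])
r2=least_squares(lambda p:(proj(c,W([p[0],p[1],56,p[2]],Xb))-m).ravel(),[538,-107,16.8]);print(r2.x,r2.fun)
E
```

```text
[ 552.5 -161.8  110.6   16.5    3. ] [-1.  -0.   0.9  0.2  0.6 -0.3 -0.5 -0.6  0.7]
[ 538.5 -107.5   17.5] [-0.8 -0.5  0.6 -0.3  0.5  0.7 -0.3  0.3]
```

>>> step_arm(
  commands=[0, -0.3, 0, 0, 0, 0, 1, 0, -0.6, 0, 0, 0, 0, 1, 0, -0.6, 0, 0, 0, 0, 1, 0, -0.37, 0, 0, 0, 0, 1, 0, 0, 0.3, 0, 0, 0, 1, 0, 0, 0.35, 0, 0, 0, 1, 0, 0, 0, 0, 0, 0, 1],
)

```text
time_s: 9.95
eef_pos: [537.5, -108.2, 100.2]
orientation: [-179.9, 0.1, 16.9]
contact_force: [0.4, -0.4, -0.9]
gripper_width: 24.4
grip_force: 39.8
```

>>> step_arm(
  commands=[0, 0, 0.08, 0, 0, 0, 1, 0, 0, 0.08, 0, 0, 0, 1, 0, 0, 0.05, 0, 0, 0, 1],
)

```text
time_s: 10.25
eef_pos: [538.3, -108.7, 95.4]
orientation: [180.0, -0.0, 16.8]
contact_force: [-1.0, 0.8, -0.6]
gripper_width: 24.8
grip_force: 39.8
```

>>> step_arm(
  commands=[0, 0, 0.08, 0, 0, 0, 1, 0, 0, 0.08, 0, 0, 0, 1, 0, 0, 0.05, 0, 0, 0, 1],
)

```text
time_s: 10.55
eef_pos: [538.1, -108.3, 89.2]
orientation: [-180.0, 0.0, 16.9]
contact_force: [0.1, 1.1, -0.4]
gripper_width: 24.7
grip_force: 39.8
```

>>> step_arm(
  commands=[0, 0, 0.08, 0, 0, 0, 1, 0, 0, 0.08, 0, 0, 0, 1, 0, 0, 0.05, 0, 0, 0, 1],
)

```text
time_s: 10.85
eef_pos: [538.1, -108.2, 82.8]
orientation: [-180.0, 0.0, 16.9]
contact_force: [-0.3, -0.5, -1.0]
gripper_width: 24.8
grip_force: 39.8
```

>>> step_arm(
  commands=[0, 0, 0.07, 0, 0, 0, 1, 0, 0, 0.05, 0, 0, 0, 1],
)

```text
time_s: 11.05
eef_pos: [538.1, -108.2, 79.2]
orientation: [-180.0, 0.0, 16.9]
contact_force: [0.8, 0.5, -1.8]
gripper_width: 24.8
grip_force: 39.8
```

>>> step_arm(
  commands=[0, 0, 0.05, 0, 0, 0, 1],
)

```text
time_s: 11.15
eef_pos: [538.2, -108.3, 77.8]
orientation: [180.0, -0.0, 16.9]
contact_force: [-0.2, -0.6, 0.5]
gripper_width: 24.8
grip_force: 40.0
```

>>> step_arm(
  commands=[0, 0, 0.03, 0, 0, 0, 1],
)

```text
time_s: 11.25
eef_pos: [538.6, -108.7, 77.2]
orientation: [179.9, -0.0, 16.9]
contact_force: [-0.5, -1.6, 2.1]
gripper_width: 24.9
grip_force: 40.3
```

>>> step_arm(
  commands=[0, 0, 0, 0, 0, 0, 0.5, 0, 0, 0, 0, 0, 0, 0.45, 0, 0, 0, 0, 0, 0, 0.45, 0, 0, -0.4, 0, 0, 0, 0.45, 0, 0, -0.6, 0, 0, 0, 0.45, 0, 0, 0, 0, 0, 0, 0.45],
)

```text
time_s: 11.85
eef_pos: [539.8, -108.8, 109.5]
orientation: [179.8, -0.2, 16.9]
contact_force: [-0.2, 0.9, 1.0]
gripper_width: 47.1
grip_force: 0.0
```

```bash
python3 - <<'E'
from fit import *
c=cams.capture('wrist'); save(c,'w6.png'); np.savez('w6.npz',**{k:c[k] for k in ['fx','fy','cx','cy','k1','pose']})
cv2.imwrite('pics/w6b.png',cv2.resize(c['pixels'][60:310,50:400,::-1],None,fx=2,fy=2,interpolation=cv2.INTER_CUBIC))
s=ctrl.state();print(s['time_s'],s['eef_pos'],s['orientation'],s['gripper_width'],s['contact_force'])
E
```

```text
11.9 [ 539.1 -108.6  108.5] [179.9  -0.2  16.9] 47.0869222865657 [ 0.7 -0.5 -0.1]
```

View pics/w6b.png

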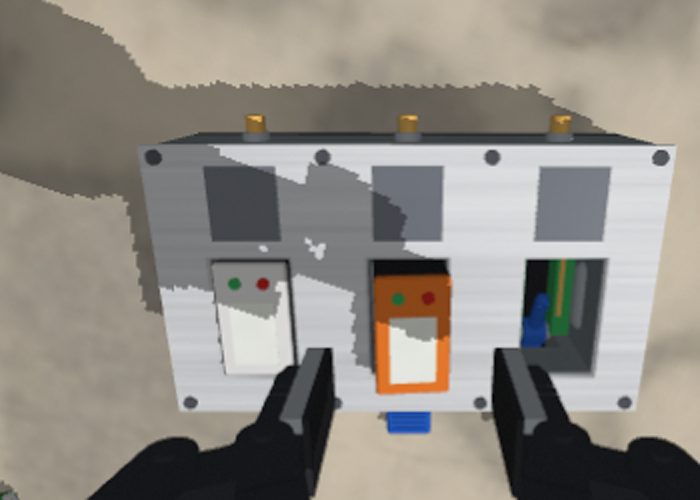

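The module stands on the noses in the middle bay, cap (374,276)-(450,392), with white seated. Next I close the fingers and push down on it.

>>> step_arm(
  commands=[0, 0, 0, 0, 0, 0, 1, 0, 0, 0, 0, 0, 0, 1, 0, 0, 0, 0, 0, 0, 1, 0, 0, 0.2, 0, 0, 0, 1, 0, 0, 0.2, 0, 0, 0, 1, 0, 0, 0.15, 0, 0, 0, 1, 0, 0, 0.05, 0, 0, 0, 1],
)

```text
time_s: 12.6
eef_pos: [537.6, -108.1, 88.0]
orientation: [-179.9, 0.1, 16.9]
contact_force: [-0.3, 0.3, -0.1]
gripper_width: -0.2
grip_force: 0.0
```

>>> step_arm(
  commands=[0, 0, 0.05, 0, 0, 0, 1, 0, 0, 0.03, 0, 0, 0, 1],
)

```text
time_s: 12.8
eef_pos: [538.2, -108.3, 87.1]
orientation: [180.0, -0.0, 16.9]
contact_force: [-2.1, 0.3, 9.6]
gripper_width: 0.0
grip_force: 4.5
```

>>> step_arm(
  commands=[0, 0, 0.03, 0, 0, 0, 1],
)

```text
time_s: 12.9
eef_pos: [538.4, -108.3, 87.0]
orientation: [180.0, -0.0, 16.9]
contact_force: [-2.2, 0.7, 12.8]
gripper_width: 0.1
grip_force: 6.7
```

>>> step_arm(
  commands=[0, 0, 0.03, 0, 0, 0, 1],
)

```text
time_s: 13.0
eef_pos: [538.6, -108.5, 86.8]
orientation: [179.9, -0.1, 16.9]
contact_force: [-2.2, 1.1, 18.7]
gripper_width: 0.2
grip_force: 9.1
```

>>> step_arm(
  commands=[0, 0, 0.03, 0, 0, 0, 1],
)

```text
time_s: 13.1
eef_pos: [538.7, -108.4, 86.4]
orientation: [179.9, -0.1, 16.9]
contact_force: [-3.0, 2.3, 18.4]
gripper_width: 0.3
grip_force: 8.8
```

>>> step_arm(
  commands=[0, 0, 0.03, 0, 0, 0, 1],
)

```text
time_s: 13.2
eef_pos: [538.9, -108.3, 85.6]
orientation: [179.9, -0.1, 16.9]
contact_force: [-3.2, 2.2, 15.7]
gripper_width: -0.2
grip_force: 7.8
```

Moving past the noses; continuing.

>>> step_arm(
  commands=[0, 0, 0.03, 0, 0, 0, 1],
)

```text
time_s: 13.3
eef_pos: [538.9, -108.1, 84.5]
orientation: [179.9, -0.1, 16.8]
contact_force: [-1.8, 2.8, 13.3]
gripper_width: 0.0
grip_force: 6.7
```

>>> step_arm(
  commands=[0, 0, 0.04, 0, 0, 0, 1],
)

```text
time_s: 13.4
eef_pos: [538.7, -107.8, 83.0]
orientation: [180.0, -0.1, 16.8]
contact_force: [-1.4, 2.8, 9.7]
gripper_width: 0.1
grip_force: 5.1
```

>>> step_arm(
  commands=[0, 0, 0.04, 0, 0, 0, 1],
)

```text
time_s: 13.5
eef_pos: [538.6, -107.7, 81.2]
orientation: [-180.0, -0.1, 16.8]
contact_force: [-1.4, 2.2, 5.5]
gripper_width: -0.1
grip_force: 2.7
```

>>> step_arm(
  commands=[0, 0, 0.04, 0, 0, 0, 1],
)

```text
time_s: 13.6
eef_pos: [538.5, -108.0, 79.3]
orientation: [180.0, -0.1, 16.9]
contact_force: [0.7, 0.2, -0.2]
gripper_width: 0.1
grip_force: 0.0
```

>>> step_arm(
  commands=[0, 0, 0.06, 0, 0, 0, 1],
)

```text
time_s: 13.7
eef_pos: [538.4, -108.4, 76.9]
orientation: [180.0, -0.0, 16.9]
contact_force: [0.0, -0.2, -0.8]
gripper_width: -0.1
grip_force: 0.0
```

>>> step_arm(
  commands=[0, 0, 0.03, 0, 0, 0, 1],
)

```text
time_s: 13.8
eef_pos: [538.4, -108.6, 75.7]
orientation: [180.0, -0.0, 16.9]
contact_force: [-0.0, -0.8, 3.7]
gripper_width: -0.1
grip_force: 2.1
```

>>> step_arm(
  commands=[0, 0, 0.03, 0, 0, 0, 1],
)

```text
time_s: 13.9
eef_pos: [538.5, -108.8, 75.1]
orientation: [179.9, -0.0, 16.9]
contact_force: [-1.0, -2.2, 9.3]
gripper_width: -0.0
grip_force: 4.6
```

>>> step_arm(
  commands=[0, 0, 0.03, 0, 0, 0, 1],
)

```text
time_s: 14.0
eef_pos: [538.6, -109.0, 75.0]
orientation: [179.9, -0.0, 16.9]
contact_force: [-2.5, -1.2, 16.5]
gripper_width: -0.0
grip_force: 8.2
```

>>> step_arm(
  commands=[0, 0, -0.2, 0, 0, 0, 1, 0, 0, -0.7, 0, 0, 0, 1, 0, 0, -1, 0, 0, 0, 1, -0.3, 0, -0.9, 0, 0, 0, 1, -0.5, 0, -0.5, 0, 0, 0, 1, -0.2, 0, 0, 0, 0, 0, 1, 0, 0, 0, 0, 0, 0, 1, 0, 0, 0, 0, 0, 0, 1],
)

```text
time_s: 14.8
eef_pos: [509.2, -116.8, 172.0]
orientation: [-179.9, 0.1, 16.8]
contact_force: [-0.2, 0.2, 0.6]
gripper_width: -0.0
grip_force: 0.0
```

```bash
python3 - <<'E'
from fit import *
c=cams.capture('wrist'); save(c,'w7.png'); np.savez('w7.npz',**{k:c[k] for k in ['fx','fy','cx','cy','k1','pose']})
cv2.imwrite('pics/w7b.png',cv2.resize(c['pixels'][40:290,80:430,::-1],None,fx=2.2,fy=2.2,interpolation=cv2.INTER_CUBIC))
s=ctrl.state();print(s['time_s'],s['eef_pos'],s['contact_force'])
E
```

```text
14.85 [ 509.3 -116.8  171.9] [ 0.1 -0.  -0.4]
```

View pics/w7b.png

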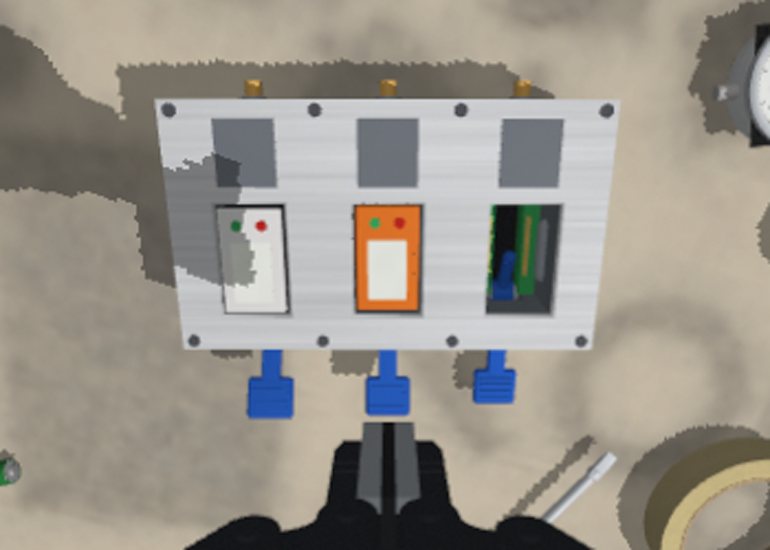

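The orange module sits flush in the middle bay at (388,258). Its tab is up at (388,394) and larger than before, the white module is still seated, and the right tab is down at (494,384). The robot is clear, so I'm handing the job in.

```bash
python3 -c "
from bench import workorder
print(workorder.job_done())"
```

```text
the job is handed in; nothing more can be done
None
```

The orange module was ejected, moved to the middle bay and pushed fully home with that bay's tab up; the white module stayed seated, nothing round the rack was touched, and the job was handed in at about 15 s.

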